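Hold the probe lever of a converter test jig

TASK

Two converter modules sit in the test jig, ready to be tested. Press both of its clear hoods down until their catches snap and hold them shut, and only then press the knob of the spring-return probe lever down until the arm is level between the two pegs of the quadrant (two thirds of its travel), never down to its stop, so that the probes are at working stroke. Keep it there for the test: hold it steady for at least two seconds, finish while still holding the lever level with the hoods shut, and leave the loose things around the jig alone.

Things in the scene. Friction and masses are not known exactly. Their poses are not given: they have to be found in the camera images.
- test_jig: the test jig, screwed down: two aluminium plates on posts, 160 mm (its x) by 214 mm (its y), upper face 76 mm above the worktop, with a narrow outrigger to its -y side that carries the lever. Origin: centre of the plates at worktop level; +x to the back of the jig (the hinges), -x to the front (the catches), +y to the left, z up.
- hood_left (a joint): opening angle of the left hood (on the jig's +y side), rad: 0 shut, grows as its front rises, at most 1.5. A stiff hinge lets it stay where it is left. Let down, it comes to rest on a sprung roller catch at about 0.12 rad; pressing its front edge with some 8 N snaps it past the roller, which then holds it at 0.
- hood_right (a joint): opening angle of the right hood (on the jig's -y side), rad; same hood, same meaning
- hood_left_front (a point): middle of the upper face of the left hood at its front edge: 84 mm from the hinge along the hood, 20 mm above the hinge line when shut. The hood, a clear cover in a dark steel frame, is 56 mm wide, 88 mm from hinge to front, and has a thumb tab, 30 mm wide, 16 mm beyond its front, flush with its top. Axes: x from front to hinge, y along the hinge, z out of the upper face
- hood_right_front (a point): the same point of the right hood
- hood_left_hinge (a point): middle of the left hood's hinge line, 82 mm above the worktop; the hinge runs along the jig's y
- hood_right_hinge (a point): the same point of the right hood
- lever (a joint): angle of the spring-return probe lever, rad: 0 at rest with the knob up, grows as the knob is pressed down; level at 0.30, hard stop at 0.45. The arm lies wholly between the two pegs from 0.25 to 0.35. The spring pushes the knob up with about 4 N at rest, 9 N when level and 11 N at the stop.
- lever_pivot (a point): pivot of the lever, 44 mm above the worktop; its axis runs along the jig's x and the arm points to the jig's -y
- knob_top (a point): middle of the top of the lever's black knob, 16 mm above the knob's centre; the knob is 34 mm across and 32 mm high, its centre 120 mm from the pivot. When the lever is level this point is 60 mm above the worktop and 120 mm from the pivot, measured level.
- multimeter: loose bystander: multimeter with a yellow body, 150x68x40 mm, lying left of the jig; origin under its centre
- solder_reel: loose bystander: reel of solder wire, 56 mm across and 37 mm high, right of the jig; origin under its centre
- screwdriver: loose bystander: screwdriver with a red handle, 213 mm long, lying behind the jig; origin under its centre
- parts_bin: loose bystander: open bin of screws, 154x104x62 mm, far right of the jig; origin under its centre

How it is judged:
By the outcome, as a careful person would: the job done as asked, in the order asked, and still so for the second after the job is handed in, while the arm keeps its last pose, push and grip.
It also fails if it takes over 64 s, if anything falls off the work surface, if the arm or the gripper's body presses on something with over 40 N, if the wrist force passes 120 N, or if a joint passes its speed limit or range.

ROBOT

A 6-joint arm with a two-finger parallel gripper is mounted at the origin on a cart in front of the work surface, level with it; the furniture and walls round the work are solid. World frame = base frame: x ahead of the robot, y to its left, z up, the work surface at z = 0. Lengths are in mm, angles in degrees, forces in N, time in s.
With the tool pointing down it reaches from about 300 to 850 mm from the base axis. Payload 4.2 kg.
Tool frame: the origin (TCP) lies at the very end of the fingers, on their centre line; the grasp point (between the pads) lies 19 mm behind it (env.grasp_offset is the distance from the TCP to the grasp point, in mm); z points along the fingers, y is the line along which they close (so a half turn about z gives the same grasp; the last joint's range is limited). The gripper opens to 91 mm and grips with 3 to 60 N. Pads are 32 mm wide; open, the fingers measure 118 mm over their backs; the gripper's body (76 mm by 178 mm) begins 60 mm behind the grasp point.
Start: joints at [72.823, 18.312, 89.639, -0, 72.044, -1.146], TCP at [158.796, 552.655, 213.976] pointing down, gripper open.
Joint ranges: [-177.97, 177.97], [-48.28, 115.42], [12.27, 149.76], [-77.06, 257.06], [2.81, 150.46], [-146.56, 146.56]. Speed limits (degrees/s): [147.25, 147.25, 180, 180, 180, 180].

INTERFACE

Orientations are given as [roll, pitch, yaw] about the fixed x, y, z axes, in that order (R = Rz(yaw) Ry(pitch) Rx(roll)).
In Python, from workcell import env, eyes gives the robot as it stands.
- The arm moves only by the tool send_rows, never from a script. Its arguments are lists of equal length, an entry for each row: "grip": the opening, from -1 (shut) to 1 (fully open), so that 0 is half open; "xyz": the shift along the world's x, y, z in m, a list of three; "yaw": the turn about the world's z in degrees. A call has 1 to 8 rows; each row is the pose to reach, as a shift and turn from the pose commanded when the call began; what a row does not reach only later rows make up. A row lasts 1/12 s, in which the tool goes at most 41.7 mm and 7.16 degrees, less where a joint would pass 70% of its speed; a pose out of reach is approached as far as the arm can. A call with a gripper value outside its range is refused whole. The fingers move at their own pace and stop on an object; "grip_force" is the grip in N (left out, the last holds). Time passes only in rows, so rows that repeat a pose let the fingers close. It gives the time, the measured TCP pose, the force, the opening and the grip force at its end, in the units of the state.
- env.state(): the state, without advancing time (a new reading comes with each control period).
- eyes.grab_frame(name): name is "scene" or "top" or "wrist"; returns a dict with "frame" (400x640x3 uint8, red, green, blue), "fx", "fy", "cx", "cy" (pixels), "pose" (4x4, takes a point from camera to world coordinates). Camera axes: x right, y down, z forward; pixel columns grow to the right and rows downward; lengths in mm; the calibration is good to about 2 mm. A picture is of the moment at which its call begins. There is no depth.
- env.job_done(): hands the job in; it is judged then, once.
The state is a dict: "time_s": time; "qpos": joint angles; "qvel": joint speeds; "effort": joint torques, N m; "ee_pos": TCP position; "ee_rot": TCP orientation; "force": force on the tool from outside, world axes, zero at the start; "torque": the same for the moment, N m; "gripper_width": finger opening in mm; "gripper_force": force on a finger pad.
Only numpy, scipy, OpenCV 4.12 (cv2) and the standard library are available. Lean on these libraries where they do the work, as an engineer would, in place of code of your own. Each camera call takes 0.05 s, during which the arm holds its last target. There are 200 camera calls.

## Working session

There is one attempt and no reset: what is moved stays moved. The work goes in short steps, Python scripts to look and compute and a tool call to move; the robot and the scene stay as the last step left them, time stands still between calls to the robot, and variables do not carry over. Pictures are saved under pics/ and viewed, at most 10 in all, crops included, and the job is handed in when it is done.

Besides the shell and the picture viewer there is one more tool, called as name(argument=value, ...), one argument or row to a line, values as JSON. send_rows: Moves the arm, as the interface text tells. Its arguments: {"type":"object","properties":{"grip":{"type":"array"},"xyz":{"type":"array"},"yaw":{"type":"array"},"grip_force":{"type":"number"}},"required":["grip","xyz","yaw"]}

```bash
mkdir -p pics; cat > h.py <<'E'
from workcell import env, eyes
import numpy as np, cv2, pickle
def snap(n,tag):
    f=eyes.grab_frame(n); pickle.dump(f,open(f'pics/{tag}.pkl','wb'))
    cv2.imwrite(f'pics/{tag}.png',f['frame'][:,:,::-1]); return f
def load(tag): return pickle.load(open(f'pics/{tag}.pkl','rb'))
def ray(f,u,v):
    P=np.array(f['pose']); d=P[:3,:3]@np.array([(u-f['cx'])/f['fx'],(v-f['cy'])/f['fy'],1.]); return P[:3,3],d/np.linalg.norm(d)
def onz(f,u,v,z):
    o,d=ray(f,u,v); return o+d*(z-o[2])/d[2]
def proj(f,p):
    P=np.array(f['pose']); q=P[:3,:3].T@(np.array(p)-P[:3,3]); return f['cx']+f['fx']*q[0]/q[2], f['cy']+f['fy']*q[1]/q[2]
def tri(f1,a,f2,b):
    o1,d1=ray(f1,*a);o2,d2=ray(f2,*b)
    s=np.linalg.lstsq(np.c_[d1,-d2],o2-o1,rcond=None)[0]; p,q=o1+s[0]*d1,o2+s[1]*d2
    return (p+q)/2, np.linalg.norm(p-q)
E
python3 - <<'E'
from h import *
np.set_printoptions(precision=2,suppress=True)
for n in("top","scene","wrist"):
    f=snap(n,n+'0'); print(n,f['fx'],f['pose'])
print(env.state())
E
```

```text
top 447.85652561023824 [[   0.01   -1.      0.09  497.71]
 [  -1.     -0.01    0.02    5.3 ]
 [  -0.02   -0.09   -1.   1430.33]
 [   0.      0.      0.      1.  ]]
scene 454.14059552428387 [[   0.48   -0.61    0.63 -173.15]
 [  -0.88   -0.34    0.34 -407.15]
 [   0.01   -0.72   -0.7   979.5 ]
 [   0.      0.      0.      1.  ]]
wrist 358.84780761275965 [[  0.28   0.92   0.27  83.45]
 [  0.96  -0.26  -0.08 574.01]
 [ -0.     0.28  -0.96 384.85]
 [  0.     0.     0.     1.  ]]
{'time_s': 0.15, 'qpos': array([72.82, 18.34, 89.69,  0.  , 72.04, -1.15]), 'qvel': array([ 0.09, -0.15, -0.18, -0.07, -0.03,  0.04]), 'effort': array([  0.  , -41.28, -23.22,   0.07,   0.04,  -0.  ]), 'ee_pos': array([158.69, 552.28, 213.34]), 'ee_rot': array([-179.93,   -0.  ,  163.97]), 'force': array([-0.25,  0.07,  0.1 ]), 'torque': array([-0.01,  0.04, -0.04]), 'gripper_force': 0.0, 'gripper_width': 91.43951653253653}
```

View pics/top0.png

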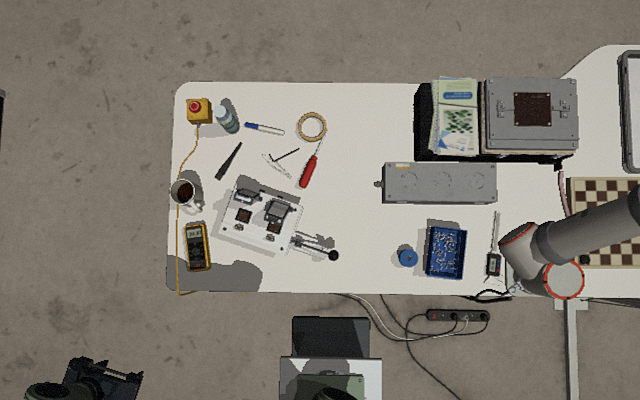

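View pics/scene0.png

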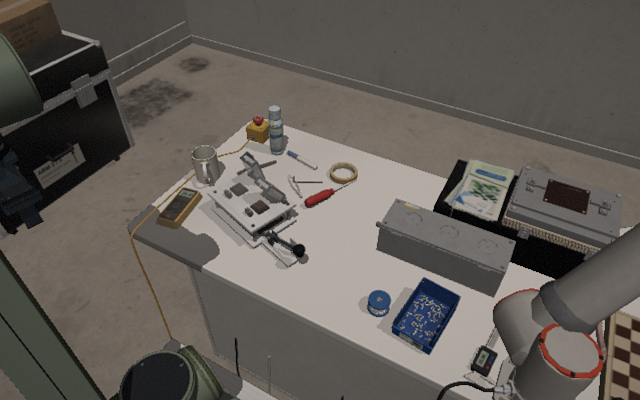

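The robot is at the bottom, with its gripper near top-view pixel (90,370). The jig is near (265,215), with the hoods open towards the back and the knob at (333,256). I'll enlarge both views.

```bash
python3 - <<'E'
from h import *
a=load('top0')['frame'][165:275,205:350]; b=load('scene0')['frame'][140:275,195:315]
a=cv2.resize(a,None,fx=5,fy=5,interpolation=cv2.INTER_CUBIC); b=cv2.resize(b,None,fx=4.4,fy=4.4,interpolation=cv2.INTER_CUBIC)
cv2.imwrite('pics/ca.png',a[:,:,::-1]);cv2.imwrite('pics/cb.png',b[:,:,::-1])
E
```

```text
(no output)
```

View pics/ca.png

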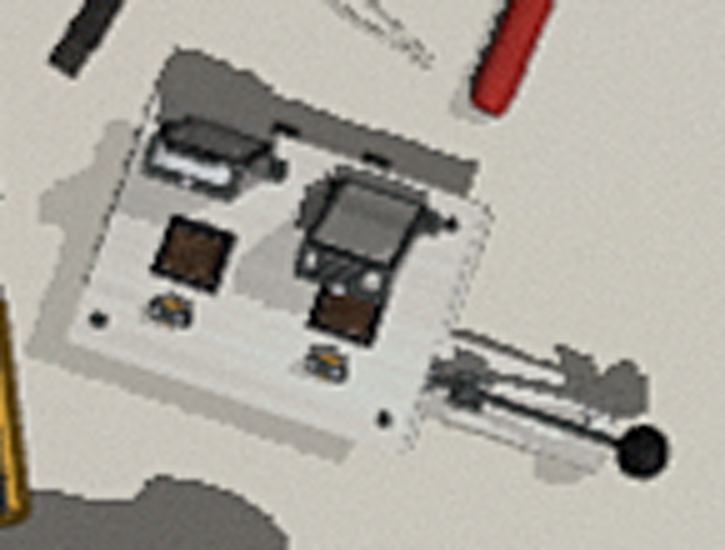

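View pics/cb.png

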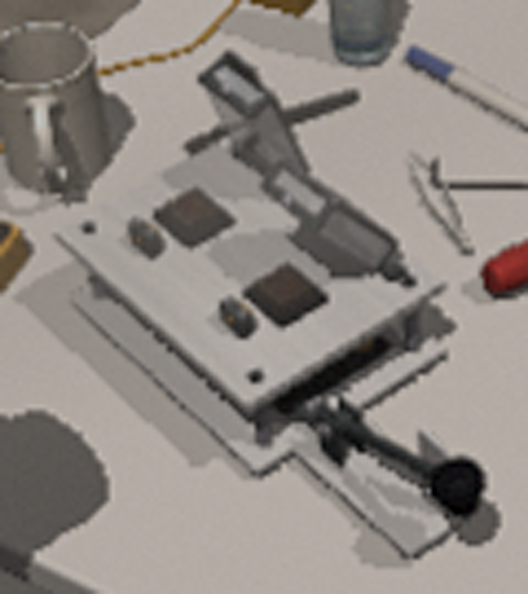

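The crops show the top plate's corners (ca.png) at front-left (72,340), front-right (402,452) and back-right (492,208). The left hood is nearly upright and the right hood about half open. The knob is at (642,451), and at (458,487) in cb.png.

```bash
python3 - <<'E'
from h import *
np.set_printoptions(precision=1,suppress=True)
t=load('top0');s=load('scene0')
A=lambda u,v:(205+(u+.5)/5-.5,165+(v+.5)/5-.5)
B=lambda u,v:(195+(u+.5)/4.4-.5,140+(v+.5)/4.4-.5)
for n,p in dict(FL=(72,340),FR=(402,452),BR=(492,208),BL=(160,85),sFL=(98,319),sFR=(384,419),sBR=(450,224),cL=(170,310),cR=(326,362)).items(): print(n,onz(t,*A(*p),76))
for n,p in dict(FL=(60,237),FR=(258,412),BR=(440,287),sFL=(88,228),sFR=(255,376),cL=(146,237),cR=(238,316)).items(): print('s',n,onz(s,*B(*p),76))
print('knob',tri(t,A(642,451),s,B(458,487)))
# hood tips
print('Lfront?',tri(t,A(190,180),s,B(245,80)))
E
```

```text
FL [531.  344.1  76. ]
FR [466.6 142.3  76. ]
BR [614.7  90.8  76. ]
BL [687.6 295.7  76. ]
sFL [544.  328.8  76. ]
sFR [486.2 153.6  76. ]
sBR [604.6 116.2  76. ]
cL [550.  285.1  76. ]
cR [519.9 189.5  76. ]
s FL [527.2 337.5  76. ]
s FR [462.3 133.7  76. ]
s BR [609.9  93.4  76. ]
s sFL [543.3 326.9  76. ]
s sFR [486.1 152.4  76. ]
s cL [555.1 287.9  76. ]
s cR [524.1 191.9  76. ]
knob (array([469.7,  -2.6,  77. ]), np.float64(1.1097117259082927))
Lfront? (array([622.7, 250.7, 176.3]), np.float64(11.25540063167032))
```

send_rows(
  grip=[-1, -1, -1, -1, -1, -1, -1, -1],
  xyz=[
    [0.02, -0.02, 0.03],
    [0.04, -0.04, 0.05],
    [0.065, -0.065, 0.07],
    [0.09, -0.09, 0.09],
    [0.115, -0.115, 0.1],
    [0.14, -0.14, 0.1],
    [0.165, -0.165, 0.1],
    [0.19, -0.185, 0.1],
  ],
  yaw=[0, 0, -1, -2, -2, -2, -2, -2],
  grip_force=20,
)

```text
time_s: 0.82
ee_pos: [349.6, 365.7, 314.2]
ee_rot: [-180.0, 0.0, 162.0]
force: [0.8, 0.1, -1.4]
gripper_width: 40.9
gripper_force: 0.0
```

send_rows(
  grip=[-1, -1, -1, -1, -1, -1, -1, -1],
  xyz=[
    [0.025, -0.025, 0],
    [0.05, -0.045, 0],
    [0.075, -0.06, 0],
    [0.095, -0.08, 0],
    [0.11, -0.1, 0],
    [0.12, -0.11, 0],
    [0.12, -0.11, 0],
    [0.12, -0.11, 0],
  ],
  yaw=[0, 0, 0, 0, 0, 0, 0, 0],
)

```text
time_s: 1.48
ee_pos: [468.9, 257.3, 313.5]
ee_rot: [-180.0, -0.1, 161.9]
force: [-0.2, 0.8, -0.3]
gripper_width: 0.5
gripper_force: 0.0
```

```bash
python3 - <<'E'
from h import *
f=snap('wrist','w1'); print(env.state()['ee_pos'],env.state()['time_s'])
E
```

```text
[468.43259027 257.82221648 313.70288826] 1.5333
```

View pics/w1.png

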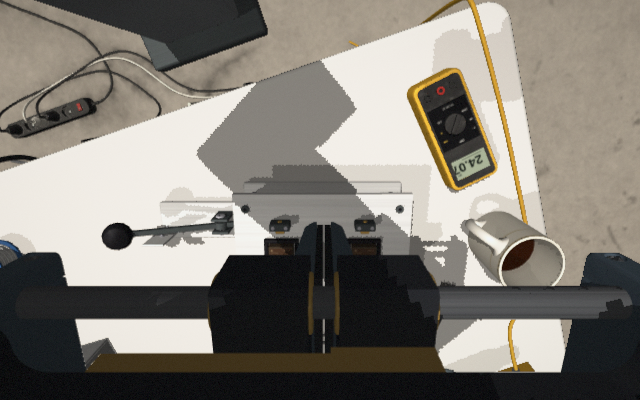

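The wrist view looks towards the robot, with image down pointing to the jig's back. The gripper hides the hoods. The plate screws are at (245,209) and (400,209), the catches at (281,225) and (365,225), and the knob at (117,236). I'll move to behind the jig to see the hoods.

send_rows(
  grip=[-1, -1, -1, -1, -1, -1, -1, -1],
  xyz=[
    [0.02, -0.005, 0],
    [0.05, -0.01, 0],
    [0.085, -0.015, 0],
    [0.12, -0.02, 0],
    [0.155, -0.025, 0],
    [0.185, -0.03, 0],
    [0.2, -0.03, 0],
    [0.2, -0.03, 0],
  ],
  yaw=[0, 0, 0, 0, 0, 0, 0, 0],
)

```text
time_s: 2.2
ee_pos: [670.8, 228.4, 311.6]
ee_rot: [-180.0, -0.1, 162.0]
force: [-1.6, -0.4, -0.3]
gripper_width: 0.5
gripper_force: 0.0
```

```bash
python3 - <<'E'
from h import *
np.set_printoptions(precision=1,suppress=True)
w=load('w1');t=load('top0')
for p in [(245,209),(400,209),(281,225),(365,225)]: print(onz(w,*p,76))
A=lambda u,v:(205+(u+.5)/5-.5,165+(v+.5)/5-.5)
print(tri(w,(117,236),t,A(642,451)))
f=snap('wrist','w2'); print(env.state()['ee_pos'],env.state()['time_s'])
E
```

```text
[489.8 152.1  76. ]
[547.4 328.4  76. ]
[522.3 186.1  76. ]
[553.9 282.9  76. ]
(array([470.5,  -1.8,  87.3]), np.float64(1.8818067575358735))
[669.  228.7 312.4] 2.25
```

View pics/w2.png

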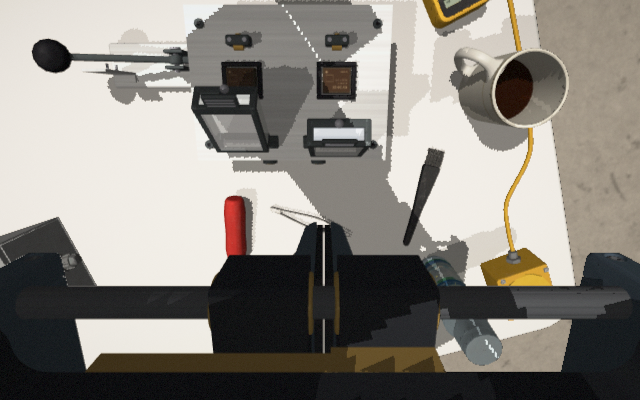

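The wrist view from behind shows the right hood with its front at about (195–257,88) and hinge near (205–272,150). The left hood is almost upright at (305–372,118–158). I'll zoom in.

```bash
python3 - <<'E'
from h import *
f=load('w2'); print(f['pose'])
c=cv2.resize(f['frame'][70:175,180:390],None,fx=3.8,fy=3.8,interpolation=cv2.INTER_CUBIC)
cv2.imwrite('pics/cw2.png',c[:,:,::-1])
E
```

```text
[[ 3.08576278e-01  9.13669847e-01  2.64552625e-01  5.96565015e+02]
 [ 9.51199600e-01 -2.96392614e-01 -8.58530051e-02  2.52639052e+02]
 [-2.98576937e-05  2.78134552e-01 -9.60542123e-01  4.83383343e+02]
 [ 0.00000000e+00  0.00000000e+00  0.00000000e+00  1.00000000e+00]]
```

View pics/cw2.png

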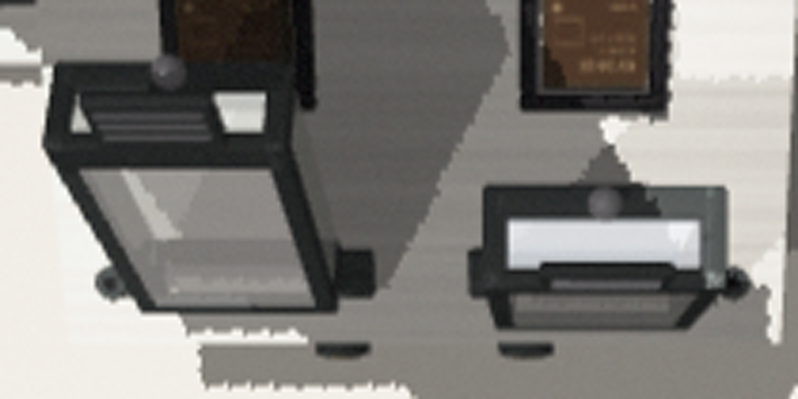

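```bash
cat >> h.py <<'E'
X=np.array([np.cos(np.radians(-18)),np.sin(np.radians(-18)),0]);Y=np.array([-X[1],X[0],0]);Z=np.array([0,0,1.])
C=np.array([576,218,0.])
def jig(p): d=np.array(p)-C; return np.array([d@X,d@Y,d[2]])
def world(j): return C+j[0]*X+j[1]*Y+j[2]*Z
E
python3 - <<'E'
from h import *
np.set_printoptions(precision=1,suppress=True)
f=load('w2')
D=lambda u,v:(180+(u+.5)/3.8-.5,70+(v+.5)/3.8-.5)
def pair(a,b,w=56):
    o,d1=ray(f,*D(*a));_,d2=ray(f,*D(*b))
    # o+s2 d2 - (o+s1 d1)= w*Y
    s=np.linalg.lstsq(np.c_[-d1,d2],w*Y,rcond=None)[0]
    return jig(o+(s[0]*d1+s[1]*d2)/2)
for n,a,b in [('R front',(47,152),(297,152)),('R back',(142,310),(337,308)),('L front',(482,288),(727,288)),('L back',(494,328),(692,326))]:
    print(n,pair(a,b))
for n,p in dict(Rscrew=(110,283),Rlug=(355,272),Llug=(490,272),Lscrew=(737,283)).items(): print(n,jig(onz(f,*D(*p),82)))
for n,p in dict(s1=(199,23),s2=(377,23),cR=(239,41),cL=(337,41)).items(): print(n,jig(onz(f,*p,76)))
E
```

```text
R front [ 20.6 -44.5 168.8]
R back [ 67.2 -48.7  92.7]
L front [ 50.7  52.6 171. ]
L back [71.2 52.6 99.9]
Rscrew [ 61.2 -88.7  82. ]
Rlug [ 57.9 -16.6  82. ]
Llug [57.9 22.9 82. ]
Lscrew [61.1 95.3 82. ]
s1 [-62.9 -89.4  76. ]
s2 [-63.   94.8  76. ]
cR [-45.8 -49.2  76. ]
cL [-45.8  53.6  76. ]
```

The left hood is at about 72° and the right at about 54°. In jig coordinates the hinge line is at x≈58 and the hoods at y≈52 and −48. I'll lower the closed fingers behind the left hood.

send_rows(
  grip=[-1, -1, -1, -1, -1, -1, -1, -1],
  xyz=[
    [0.0045, 0.014, -0.015],
    [0.0045, 0.014, -0.04],
    [0.0045, 0.014, -0.065],
    [0.0045, 0.014, -0.09],
    [0.0045, 0.014, -0.115],
    [0.0045, 0.014, -0.135],
    [0.0045, 0.014, -0.146],
    [0.0045, 0.014, -0.146],
  ],
  yaw=[0, 0, 0, 0, 0, 0, 0, 0],
)

```text
time_s: 2.92
ee_pos: [670.4, 242.6, 164.8]
ee_rot: [-179.8, -0.3, 162.1]
force: [-0.4, 0.8, 0.2]
gripper_width: 0.6
gripper_force: 0.0
```

```bash
python3 - <<'E'
from h import *
np.set_printoptions(precision=4,suppress=True)
for y,th0 in ((52.5,75),(-47.5,56)):
  p0=np.array([85.2,168]) if y>0 else None
  for th in [t for t in (72,67,62,57,52,46,40,34,28,22,16,11,7) if t<=th0]:
    c,s=np.cos(np.radians(th)),np.sin(np.radians(th)); x,z=74-88*c+20*s,82+88*s+20*c
    print(th,world((x,y,z)), ((x-85.2)*X+(z-168)*Z)/1000)
s=env.state();print(s['ee_pos'],jig(s['ee_pos']),s['force'])
E
```

```text
72 [654.8292 247.5886 171.8733] [-0.0184  0.006   0.0039]
67 [647.4092 249.9995 170.819 ] [-0.0258  0.0084  0.0028]
62 [640.1048 252.3729 169.0888] [-0.0331  0.0108  0.0011]
57 [632.9716 254.6906 166.6958] [-0.0403  0.0131 -0.0013]
52 [626.0639 256.935  163.6582] [-0.0472  0.0153 -0.0043]
46 [618.1462 259.5076 159.1951] [-0.0551  0.0179 -0.0088]
40 [610.7156 261.922  153.8862] [-0.0625  0.0203 -0.0141]
34 [603.8534 264.1516 147.7897] [-0.0694  0.0225 -0.0202]
28 [597.6349 266.1721 140.9724] [-0.0756  0.0246 -0.027 ]
22 [592.1282 267.9614 133.5091] [-0.0811  0.0264 -0.0345]
16 [587.3937 269.4997 125.4813] [-0.0859  0.0279 -0.0425]
11 [584.0757 270.5778 118.4237] [-0.0892  0.029  -0.0496]
7 [581.8505 271.3008 112.5754] [-0.0914  0.0297 -0.0554]
52 [595.1622 161.8294 163.6582] [-0.0472  0.0153 -0.0043]
46 [587.2445 164.402  159.1951] [-0.0551  0.0179 -0.0088]
40 [579.8139 166.8163 153.8862] [-0.0625  0.0203 -0.0141]
34 [572.9517 169.046  147.7897] [-0.0694  0.0225 -0.0202]
28 [566.7332 171.0665 140.9724] [-0.0756  0.0246 -0.027 ]
22 [561.2265 172.8557 133.5091] [-0.0811  0.0264 -0.0345]
16 [556.492  174.3941 125.4813] [-0.0859  0.0279 -0.0425]
11 [553.174  175.4722 118.4237] [-0.0892  0.029  -0.0496]
7 [550.9488 176.1952 112.5754] [-0.0914  0.0297 -0.0554]
[670.3624 242.6437 164.7629] [ 82.1286  52.5972 164.7629] [-0.4099  0.7679  0.2418]
```

send_rows(
  grip=[-1, -1, -1, -1, -1, -1, -1, -1],
  xyz=[
    [-0.01, 0.003, 0.002],
    [-0.018, 0.006, 0.003],
    [-0.026, 0.0085, 0.002],
    [-0.033, 0.011, 0.001],
    [-0.04, 0.013, -0.001],
    [-0.047, 0.015, -0.004],
    [-0.055, 0.018, -0.009],
    [-0.0625, 0.02, -0.014],
  ],
  yaw=[0, 0, 0, 0, 0, 0, 0, 0],
)

```text
time_s: 3.58
ee_pos: [609.9, 262.0, 153.7]
ee_rot: [180.0, -0.0, 162.0]
force: [0.5, 0.0, 0.7]
gripper_width: 0.5
gripper_force: 0.3
```

send_rows(
  grip=[-1, -1, -1, -1, -1, -1, -1, -1],
  xyz=[
    [-0.004, 0.001, -0.003],
    [-0.007, 0.0025, -0.006],
    [-0.01, 0.0035, -0.0095],
    [-0.013, 0.0045, -0.013],
    [-0.016, 0.0055, -0.0165],
    [-0.0185, 0.006, -0.0205],
    [-0.021, 0.007, -0.0245],
    [-0.0235, 0.008, -0.0285],
  ],
  yaw=[0, 0, 0, 0, 0, 0, 0, 0],
)

```text
time_s: 4.25
ee_pos: [587.2, 269.6, 125.0]
ee_rot: [-180.0, 0.0, 162.0]
force: [0.3, -1.0, -0.1]
gripper_width: 0.6
gripper_force: 0.2
```

```bash
python3 - <<'E'
from h import *
np.set_printoptions(precision=1,suppress=True)
f=snap('scene','s2');g=snap('wrist','w3');s=env.state();print(s['ee_pos'],jig(s['ee_pos']),s['force'])
a=cv2.resize(f['frame'][110:250,190:330],(560,560),interpolation=cv2.INTER_CUBIC)
cv2.imwrite('pics/cs2.png',a[:,:,::-1])
E
```

```text
[586.5 269.6 124.5] [ -6.   52.3 124.5] [ 0.7 -0.2 -0.1]
```

View pics/cs2.png

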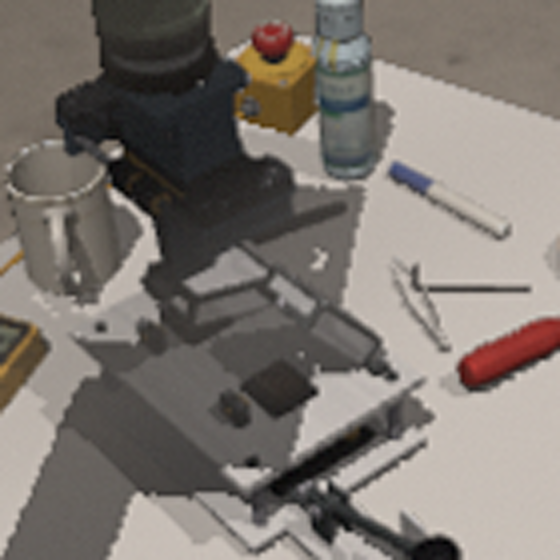

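The left hood is following and is now about 15–20° open. I'll continue to the catch and press.

send_rows(
  grip=[-1, -1, -1, -1, -1, -1, -1, -1],
  xyz=[
    [-0.0025, 0.001, -0.004],
    [-0.004, 0.0015, -0.008],
    [-0.0055, 0.002, -0.012],
    [-0.006, 0.002, -0.014],
    [-0.006, 0.002, -0.016],
    [-0.006, 0.002, -0.018],
    [-0.006, 0.002, -0.02],
    [-0.006, 0.002, -0.022],
  ],
  yaw=[0, 0, 0, 0, 0, 0, 0, 0],
)

```text
time_s: 5.02
ee_pos: [581.0, 271.9, 104.0]
ee_rot: [180.0, 0.0, 162.0]
force: [-1.0, 0.4, 0.3]
gripper_width: 0.5
gripper_force: 0.0
```

send_rows(
  grip=[-1, -1, -1, -1],
  xyz=[
    [0, 0, -0.001],
    [0, 0, -0.002],
    [0, 0, -0.003],
    [0, 0, -0.003],
  ],
  yaw=[0, 0, 0, 0],
)

```text
time_s: 5.35
ee_pos: [581.2, 271.6, 101.9]
ee_rot: [180.0, 0.0, 162.0]
force: [-1.8, -1.3, 8.3]
gripper_width: 0.6
gripper_force: 4.3
```

send_rows(
  grip=[-1, -1, -1, -1, -1],
  xyz=[
    [0, 0, -0.001],
    [0, 0, -0.002],
    [0, 0, -0.003],
    [0, 0, -0.003],
    [0, 0, -0.003],
  ],
  yaw=[0, 0, 0, 0, 0],
)

```text
time_s: 5.77
ee_pos: [581.3, 271.7, 101.5]
ee_rot: [179.9, 0.1, 162.0]
force: [-6.2, -2.0, 20.4]
gripper_width: 0.2
gripper_force: 10.2
```

It holds firm at z = 101.5 under 20 N, so the left hood is shut. Now over to the right hood.

send_rows(
  grip=[-1, -1, -1, -1, -1, -1, -1, -1],
  xyz=[
    [0, 0, 0.02],
    [0, 0, 0.05],
    [0.002, -0.005, 0.085],
    [0.01, -0.03, 0.11],
    [0.02, -0.06, 0.115],
    [0.03, -0.09, 0.115],
    [0.037, -0.11, 0.115],
    [0.037, -0.117, 0.115],
  ],
  yaw=[0, 0, 0, 0, 0, 0, 0, 0],
)

```text
time_s: 6.43
ee_pos: [619.6, 151.4, 212.2]
ee_rot: [-179.9, 0.1, 161.8]
force: [0.4, 0.5, -0.1]
gripper_width: 0.7
gripper_force: 0.0
```

send_rows(
  grip=[-1, -1, -1, -1],
  xyz=[
    [0, 0, -0.015],
    [0, 0, -0.035],
    [0, 0, -0.05],
    [0, 0, -0.05],
  ],
  yaw=[0, 0, 0, 0],
)

```text
time_s: 6.77
ee_pos: [615.9, 154.5, 158.5]
ee_rot: [-179.8, -0.4, 162.0]
force: [0.1, -0.5, 0.2]
gripper_width: 0.4
gripper_force: 0.0
```

```bash
python3 - <<'E'
from h import *
np.set_printoptions(precision=1,suppress=True)
f=snap('scene','s3');s=env.state();print(s['ee_pos'],jig(s['ee_pos']),s['force'])
a=cv2.resize(f['frame'][110:250,190:330],(560,560),interpolation=cv2.INTER_CUBIC)
cv2.imwrite('pics/cs3.png',a[:,:,::-1])
E
```

```text
[616.9 154.8 160.4] [ 58.4 -47.4 160.4] [-0.7 -1.   0.6]
```

View pics/cs3.png

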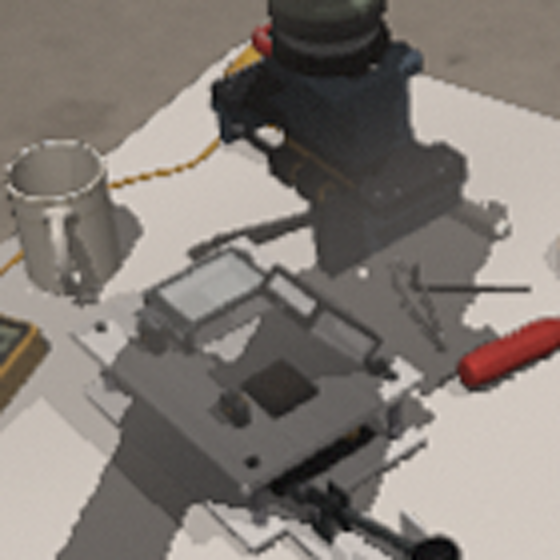

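The left hood lies flat, and the fingers are behind the right hood.

send_rows(
  grip=[-1, -1, -1, -1, -1, -1, -1, -1],
  xyz=[
    [-0.012, 0.004, 0.001],
    [-0.023, 0.007, 0.001],
    [-0.031, 0.01, -0.003],
    [-0.0385, 0.012, -0.0085],
    [-0.042, 0.0135, -0.0115],
    [-0.0455, 0.0145, -0.0145],
    [-0.0485, 0.0155, -0.018],
    [-0.0515, 0.0165, -0.0215],
  ],
  yaw=[0, 0, 0, 0, 0, 0, 0, 0],
)

```text
time_s: 7.48
ee_pos: [566.7, 171.3, 140.7]
ee_rot: [180.0, 0.0, 162.0]
force: [-0.2, -0.2, 0.6]
gripper_width: 0.6
gripper_force: 0.3
```

send_rows(
  grip=[-1, -1, -1, -1, -1, -1, -1, -1],
  xyz=[
    [-0.003, 0.001, -0.004],
    [-0.0055, 0.002, -0.0075],
    [-0.008, 0.0025, -0.0115],
    [-0.0105, 0.0035, -0.0155],
    [-0.0125, 0.004, -0.02],
    [-0.014, 0.0045, -0.024],
    [-0.0155, 0.005, -0.0285],
    [-0.016, 0.005, -0.031],
  ],
  yaw=[0, 0, 0, 0, 0, 0, 0, 0],
)

```text
time_s: 8.15
ee_pos: [550.7, 176.4, 110.1]
ee_rot: [180.0, 0.0, 162.0]
force: [-2.0, 0.0, 11.7]
gripper_width: 0.8
gripper_force: 5.9
```

send_rows(
  grip=[-1, -1, -1, -1, -1, -1, -1, -1],
  xyz=[
    [0, 0, -0.002],
    [0, 0, -0.004],
    [0, 0, -0.006],
    [0, 0, -0.008],
    [0, 0, -0.0095],
    [0, 0, -0.011],
    [0, 0, -0.0125],
    [0, 0, -0.0125],
  ],
  yaw=[0, 0, 0, 0, 0, 0, 0, 0],
)

```text
time_s: 8.82
ee_pos: [551.0, 176.2, 101.4]
ee_rot: [179.9, 0.1, 162.0]
force: [-7.0, -2.1, 24.4]
gripper_width: 0.5
gripper_force: 12.1
```

Both hoods bottomed at the same height. Next I'll lift, move over the knob and check the hoods.

send_rows(
  grip=[-1, -1, -1, -1, -1, -1, -1, -1],
  xyz=[
    [0, 0, 0.02],
    [0, 0, 0.05],
    [-0.005, -0.01, 0.075],
    [-0.02, -0.04, 0.08],
    [-0.035, -0.075, 0.08],
    [-0.05, -0.11, 0.08],
    [-0.065, -0.145, 0.08],
    [-0.078, -0.172, 0.08],
  ],
  yaw=[0, 0, 0, 0, 0, 0, 0, 0],
)

```text
time_s: 9.48
ee_pos: [471.5, 2.0, 177.2]
ee_rot: [-179.9, 0.0, 162.0]
force: [-0.0, 0.0, -0.2]
gripper_width: 0.6
gripper_force: 0.0
```

send_rows(
  grip=[-1, -1, -1, -1],
  xyz=[
    [-0.005, -0.012, -0.01],
    [-0.005, -0.012, -0.03],
    [-0.005, -0.012, -0.05],
    [-0.005, -0.012, -0.05],
  ],
  yaw=[0, 0, 0, 0],
)

```text
time_s: 9.82
ee_pos: [465.1, -8.3, 124.3]
ee_rot: [-179.9, -0.4, 161.9]
force: [-1.0, 0.5, -0.5]
gripper_width: 0.6
gripper_force: 0.0
```

```bash
python3 - <<'E'
from h import *
np.set_printoptions(precision=1,suppress=True)
f=snap('scene','s4');t=snap('top','t4');s=env.state();print(s['ee_pos'],s['force'],s['time_s'])
a=cv2.resize(f['frame'][150:285,200:335],(540,540),interpolation=cv2.INTER_CUBIC)
b=cv2.resize(t['frame'][190:270,215:350],None,fx=1.9,fy=1.9,interpolation=cv2.INTER_CUBIC)
im=np.zeros((540,800,3),np.uint8); im[:,:540]=a; im[:b.shape[0],540:540+b.shape[1]]=b[:,:260]
cv2.imwrite('pics/cs4.png',im[:,:,::-1])
E
```

```text
[467.6  -7.9 127.2] [ 0.1 -1.   1. ] 9.9167
```

View pics/cs4.png

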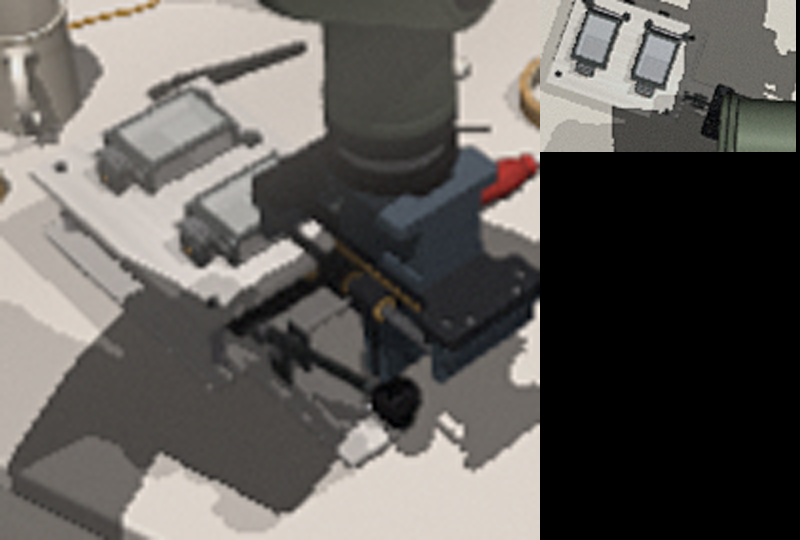

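Both hoods are shut: flat and latched in both views. The knob is still up at (395,400). Pressing down now.

send_rows(
  grip=[-1, -1, -1, -1, -1, -1, -1, -1],
  xyz=[
    [0, 0, -0.01],
    [0, 0, -0.02],
    [0, 0, -0.028],
    [0, 0, -0.034],
    [0, 0, -0.04],
    [0, 0, -0.046],
    [0, 0, -0.052],
    [0, 0, -0.056],
  ],
  yaw=[0, 0, 0, 0, 0, 0, 0, 0],
)

```text
time_s: 10.58
ee_pos: [468.4, -9.2, 72.3]
ee_rot: [-179.9, 0.1, 162.1]
force: [-2.2, -5.6, 7.5]
gripper_width: 0.5
gripper_force: 3.7
```

send_rows(
  grip=[-1, -1, -1, -1, -1, -1],
  xyz=[
    [0, 0, -0.003],
    [0, 0, -0.006],
    [0, 0, -0.009],
    [0, 0, -0.011],
    [0, 0, -0.0125],
    [0, 0, -0.0125],
  ],
  yaw=[0, 0, 0, 0, 0, 0],
)

```text
time_s: 11.08
ee_pos: [468.4, -9.4, 60.1]
ee_rot: [-179.9, 0.1, 162.1]
force: [-2.2, -7.5, 8.9]
gripper_width: 0.3
gripper_force: 4.4
```

```bash
python3 - <<'E'
from h import *
np.set_printoptions(precision=1,suppress=True)
f=snap('scene','s5');w=snap('wrist','w5');s=env.state();print(s['ee_pos'],s['force'],s['torque'],s['time_s'])
a=cv2.resize(f['frame'][170:285,200:315],(480,480),interpolation=cv2.INTER_CUBIC)
b=cv2.resize(w['frame'][100:300,220:420],(320,320))
im=np.zeros((480,800,3),np.uint8); im[:,:480]=a; im[:320,480:]=b
# predicted level knob points in scene crop
for p in [(468,-7.7,60),(468,-7.7,44)]+[(468+120*Y[0],-7.7+120*Y[1],44)]:
    u,v=proj(f,p); print((u-200)*480/115,(v-170)*480/115)
cv2.imwrite('pics/cs5.png',im[:,:,::-1])
E
```

```text
[468.4  -9.4  60.3] [-2.6 -6.7  8.6] [-1.3  0.5  0. ] 11.1833
417.37875855170023 357.6645749820649
417.89140117553484 373.89502618472886
297.7517523169153 269.58736576884996
```

View pics/cs5.png

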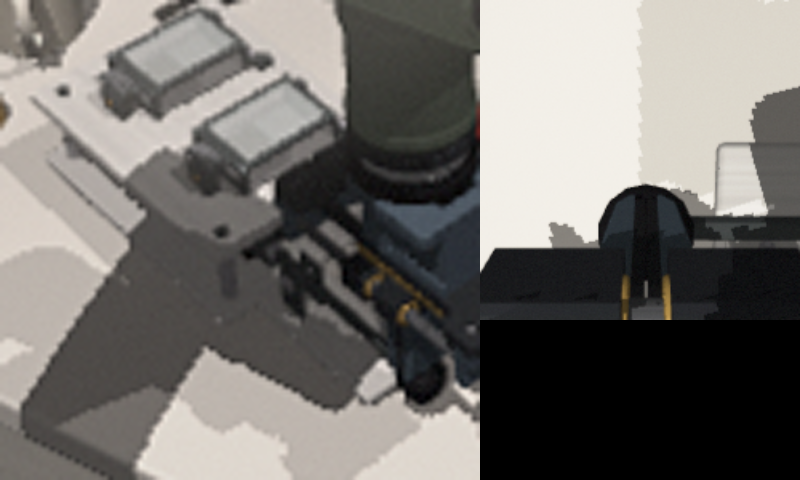

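The knob is down under the fingers at (425,383) and both hoods are flat. Contact height is 60.3 mm. The force went from 7.5 N at 0.2 rad to about 9 N, which matches the spring when level. Holding.

send_rows(
  grip=[-1, -1, -1, -1, -1, -1, -1, -1],
  xyz=[
    [0, 0, 0],
    [0, 0, 0],
    [0, 0, 0],
    [0, 0, 0],
    [0, 0, 0],
    [0, 0, 0],
    [0, 0, 0],
    [0, 0, 0],
  ],
  yaw=[0, 0, 0, 0, 0, 0, 0, 0],
)

```text
time_s: 11.85
ee_pos: [468.4, -9.4, 60.3]
ee_rot: [-179.9, 0.1, 162.1]
force: [-3.3, -6.7, 8.6]
gripper_width: 0.7
gripper_force: 4.4
```

```bash
python3 - <<'E'
from h import *
np.set_printoptions(precision=1,suppress=True)
t=load('s4');f=load('s5');o=load('scene0')
# dark knob blob before/after: lowest dark pixels near the knob
for n,im,z,dy in(('rest',o,79.5,0),('now',f,44,-5.4)):
    p=np.array([469.7,-2.6,z])+dy*Y; u,v=proj(im,p)
    g=cv2.cvtColor(im['frame'],cv2.COLOR_RGB2GRAY); c=int(round(u))
    print(n,'pred centre',u,v,'col',[ [int(x) for x in g[int(v)-3:int(v)+12,k]] for k in(c-1,c,c+1,c+2)])
E
```

```text
rest pred centre 298.47443857275056 249.66329789914096 col [[14, 14, 16, 13, 24, 17, 19, 13, 10, 1, 41, 67, 82, 79, 87], [18, 19, 14, 24, 24, 19, 15, 11, 11, 0, 0, 56, 85, 69, 66], [16, 13, 17, 30, 24, 19, 17, 10, 14, 3, 0, 58, 74, 62, 78], [16, 20, 15, 24, 25, 20, 16, 10, 13, 8, 6, 33, 69, 86, 88]]
now pred centre 300.13758848116674 259.57606662527866 col [[33, 36, 36, 32, 26, 24, 21, 16, 10, 8, 62, 101, 101, 200, 198], [34, 35, 37, 25, 22, 35, 20, 26, 6, 11, 16, 96, 105, 180, 197], [35, 36, 38, 22, 28, 32, 27, 19, 15, 9, 17, 97, 105, 136, 203], [29, 37, 30, 25, 27, 27, 19, 21, 6, 0, 56, 101, 105, 181, 216]]
```

The knob's lower edge sits 7 px below the predicted centre both at rest and now, so the lever is level. I'll finish the hold.

send_rows(
  grip=[-1, -1, -1, -1, -1, -1, -1, -1],
  xyz=[
    [0, 0, 0],
    [0, 0, 0],
    [0, 0, 0],
    [0, 0, 0],
    [0, 0, 0],
    [0, 0, 0],
    [0, 0, 0],
    [0, 0, 0],
  ],
  yaw=[0, 0, 0, 0, 0, 0, 0, 0],
)

```text
time_s: 12.52
ee_pos: [468.4, -9.4, 60.3]
ee_rot: [-179.9, 0.1, 162.1]
force: [-2.1, -7.1, 8.6]
gripper_width: 0.6
gripper_force: 4.4
```

send_rows(
  grip=[-1, -1, -1, -1, -1, -1, -1, -1],
  xyz=[
    [0, 0, 0],
    [0, 0, 0],
    [0, 0, 0],
    [0, 0, 0],
    [0, 0, 0],
    [0, 0, 0],
    [0, 0, 0],
    [0, 0, 0],
  ],
  yaw=[0, 0, 0, 0, 0, 0, 0, 0],
)

```text
time_s: 13.18
ee_pos: [468.4, -9.4, 60.4]
ee_rot: [-179.9, 0.1, 162.1]
force: [-2.9, -6.9, 8.1]
gripper_width: 0.5
gripper_force: 4.4
```

send_rows(
  grip=[-1, -1, -1, -1, -1, -1, -1, -1],
  xyz=[
    [0, 0, 0],
    [0, 0, 0],
    [0, 0, 0],
    [0, 0, 0],
    [0, 0, 0],
    [0, 0, 0],
    [0, 0, 0],
    [0, 0, 0],
  ],
  yaw=[0, 0, 0, 0, 0, 0, 0, 0],
)

```text
time_s: 13.85
ee_pos: [468.4, -9.4, 60.4]
ee_rot: [-179.9, 0.1, 162.1]
force: [-2.8, -7.4, 8.0]
gripper_width: 0.8
gripper_force: 4.4
```

```bash
python3 -c "
from workcell import env
print(env.state()['ee_pos']); print(env.job_done())"
```

```text
[468.3639526   -9.38714546  60.36412538]
the job is handed in; nothing more can be done
None
```

Both hoods are snapped shut, and the arm held the lever level and steady for about 2.8 s and was still holding it when I handed the job in at about 14 s; I viewed 11 pictures, one over the limit of 10.

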